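# Function check of the bench's stop button

## Robot

A 7-joint arm with a two-finger parallel gripper is mounted at the origin on a cart in front of the work surface, level with it; the furniture and walls round the work are solid. World frame = base frame: x ahead of the robot, y to its left, z up, the work surface at z = 0. Lengths are in m, angles in rad, forces in N, time in s.
With the tool pointing down it reaches from about 0.35 to 0.9 m from the base axis. Payload 7.2 kg.
Tool frame: the origin (TCP) lies at the very end of the fingers, on their centre line; the grasp point (between the pads) lies 19 mm behind it (r.hold_point_z is the distance from the TCP to the grasp point, in m); z points along the fingers, y is the line along which they close (so a half turn about z gives the same grasp; the last joint's range is limited). The gripper opens to 88 mm and grips with 3 to 60 N. Pads are 20 mm wide; open, the fingers measure 115 mm over their backs; the gripper's body (75 mm by 178 mm) begins 61 mm behind the grasp point.
Start: joints at [1.075, 0.411, -0.013, 1.596, 0.006, 1.134, -0.082], TCP at [0.259, -0.569, 0.223] pointing down, gripper open.
Joint ranges: [-2.95, 2.95], [-0.29, 1.99], [-1.47, 1.44], [0.14, 2.54], [-1.03, 4.17], [0.13, 1.85], [-2.86, 2.86]. Speed limits (rad/s): [2.39, 2.39, 3.01, 3.01, 3.14, 3.14, 3.14].

## Interface

Orientations are given as a unit quaternion [w, x, y, z].
In Python, from workcell import sensors, get_image, camera_info, r gives the robot as it stands. The module is installed in compiled form; this text tells all that it offers.
- The arm moves only by the tool move_arm, never from a script. Its argument "rows" is a list that holds one entry, the list of rows, each a list of 5 numbers: the shift along the world's x, y, z in mm, then the turn about the world's z in degrees, then the finger opening in mm, from 0 to 87.8. A call has 1 to 8 rows; each row is the pose to reach, as a shift and turn from the pose commanded when the call began; what a row does not reach only later rows make up. A row lasts 1/10 s, in which the tool goes at most 50 mm and 8.59 degrees, less where a joint would pass 70% of its speed; a pose out of reach is approached as far as the arm can. A call with a gripper value outside its range is refused whole. The fingers move at their own pace and stop on an object; "squeeze" is the grip in N (left out, the last holds). Time passes only in rows, so rows that repeat a pose let the fingers close. It gives the time, the measured TCP pose, the force, the opening and the grip force at its end, in the units of the state.
- sensors.get_state(): the state, without advancing time (a new reading comes with each control period).
- get_image(name): name is "scene" or "top" or "wrist"; returns (picture, depth): 420x560x3 uint8, red, green, blue; 420x560 float32, m along the optical axis (not along the pixel's ray), 0 where there is no reading.
- camera_info(name): a dict with "K" (3x3 intrinsics, pixels), "xyz" and "rotation" of the camera in the world; the wrist camera has in their place "T_tool_cam" (4x4, takes a point from camera to tool coordinates, whose origin is the TCP and whose axes are the flange's). Camera axes: x right, y up, looking along -z (the intrinsics and any distortion apply to the point x, -y, -z); pixel columns grow to the right and rows downward; lengths in m; the calibration is good to about 2 mm. The wrist camera is an equidistant fisheye: a pixel r from the principal point sees the ray r / f radians off the axis. A picture is of the moment at which its call begins: read the wrist's pose just before it. camera_info takes no time and is no camera call.
- r.finish_job(): hands the job in; it is judged then, once.
The state is a dict: "time": time; "joints": joint angles; "qvel": joint speeds; "effort": joint torques, N m; "tool_pos": TCP position; "eef_rot": TCP orientation; "wrist_force": force on the tool from outside, world axes, zero at the start; "moment": the same for the moment, N m; "grip_width": finger opening in m; "grip_force": force on a finger pad.
Only numpy, scipy, OpenCV 4.12 (cv2) and the standard library are available. Lean on these libraries where they do the work, as an engineer would, in place of code of your own. Each camera call takes 0.05 s, during which the arm holds its last target. There are 200 camera calls.

## Task

Do the daily check of the stop circuit with the fingertips only, picking nothing up: press the black clover-shaped mushroom button on the stop station in until it latches and let go of it, so that it stays in by itself; then twist it clockwise by pushing on one of its lobes until it springs out again, and leave it untwisted. Once it is out, press the flat round button on the smaller reset station fully down and release it. Do not lift, tip or shove either station, and leave the other things on the bench where they are.

Things in the scene. Friction and masses are not known exactly. Their poses are not given: they have to be found in the camera images.
- stop_station: Stop station: grey metal box 104 x 104 mm, top plate 50 mm above the bench, loose on rubber feet (about 2.2 kg; stays put under a light push). Origin: centre of its underside; z up; x points to its back, the side with the cable gland. On its vertical axis rise a steel collar (50 mm across, top at 58 mm) and above it the black mushroom head.
- stop_top (a point): Centre of the slightly domed top of the mushroom head, on the box's vertical axis, 95 mm above the bench when out; it sinks with the head. Head: round hub 48 mm across with three lobes like a clover, 120 degrees apart, each 18 mm wide, round-ended, reaching 42 mm from the axis. When out the undersides are at 73 mm, the lobes' tops at 88 mm; latched in, all about 9.5 mm lower.
- stop_lobe (a point): Outer end, 42 mm from the axis at mid-height, of the front left lobe; it moves with the head. Untwisted, the lobes point along the box's +x, and at 120 (this one) and 240 degrees counter-clockwise from it seen from above, so the gap between the two front lobes points along -x. A fingertip up to 35 mm across fits down into a gap beside the hub, its middle about 39 mm from the axis.
- stop_press (a joint): How far the mushroom head is pressed in, m: 0 out (held by a spring), 0.012 at the end stop. From about 0.010 a latch catches it; when let go it then stays in by itself at about 0.0095. Pressing takes 2 to 7 N up to the latch. Only a twist releases it.
- stop_twist (a joint): Twist of the head, rad: 0 at rest, grows clockwise seen from above, end stop 0.9. A weak spring (0.02 to 0.06 N m) turns it back when left alone. With the head latched in, the latch lets go somewhere between 0.4 and 0.75 rad and the head springs out. A fingertip pushing a lobe sideways needs 1 to 2 N.
- reset_station: The reset station: a smaller grey metal box 84 x 84 mm, top plate 42 mm above the bench, loose on rubber feet (about 1.6 kg), with one flat round push button in its middle. Origin: centre of its underside; z up, x points to its cable gland.
- reset_button_top (a point): Centre of the top face of the flat round reset button (30 mm across, 64 mm above the bench when out, in a steel ring 46 mm across); it is pressed straight down and sinks with the button.
- reset_button (a joint): How far the reset button is pressed, in m: 0 out, 0.006 fully down; a spring returns it. Fully down takes about 5 N.
- inverter_box: Furniture, to be kept clear of: tall clear test enclosure with leads, 354 x 415 mm and 343 mm high, fixed at the back left of the work. Origin: centre of its underside.
- solder_spool: Bystander: upright spool of solder wire, 55 mm across, 44 mm high. Leave it where it is. Origin: centre of its underside.
- fuse_link: Bystander: ceramic fuse barrel, 14 x 54 mm, lying. Leave it where it is. Origin: centre of its underside.
- nut_tin: Bystander: round tin, 67 mm across, 31 mm high. Leave it where it is. Origin: centre of its underside.
- tape_masking: Bystander: roll of masking tape lying flat, 98 mm across, 25 mm high. Leave it where it is. Origin: centre of its underside.
- marker_pen: Bystander: marker pen, 135 mm long, lying. Leave it where it is. Origin: centre of its underside.
- film_cap: Bystander: block capacitor, 35 x 57 x 57 mm. Leave it where it is. Origin: centre of its underside.
- side_cutters: Bystander: side cutters, 154 mm long, lying. Leave it where it is. Origin: centre of its underside.

How it is judged:
On the way, in this order (a step that is already met when the one before it is completed fails the run):
1. the mushroom head is latched in and stays in with nothing touching the stop station (value of joint stop_press above 0.0075 m and contact force between each of the fingers, the arm and stop_station below 0.3 N), for 0.1 s.
2. the twist has released the latch and the head has sprung out (value of joint stop_press below 0.002 m), for 0.1 s.
3. the reset button is pressed fully down (value of joint reset_button above 0.0048 m), for 0.05 s.
At the end, for the whole second after the job is handed in: The mushroom head is out (less than 2 mm in) and untwisted (under 0.12 rad), the reset button is out again (under 1.5 mm), both stations stand upright and at rest on the bench within 25 mm of where they stood, and so do all bystanders (value of joint stop_press below 0.002 m and value of joint stop_twist below 0.12 rad and value of joint reset_button below 0.0015 m and distance of each of stop_station, reset_station, solder_spool, fuse_link, nut_tin, tape_masking, marker_pen, film_cap, side_cutters from where it was at the start of the episode below 0.025 m and height (world z) of each of stop_station, reset_station below 0.006 m and angle between each of stop_station, reset_station's own z axis and vertical below 0.08 rad and linear speed of each of stop_station, reset_station below 0.02 m/s); the robot touches nothing.
It fails at once if a station is lifted off the bench or tipped (height (world z) of any of stop_station, reset_station above 0.01 m or angle between any of stop_station, reset_station's own z axis and vertical above 0.15 rad).
It fails at once if a station is shoved more than 30 mm (distance of any of stop_station, reset_station from where it was at the start of the episode above 0.03 m).
It fails at once if the reset button is pressed while the mushroom head is in (value of joint reset_button above 0.003 m and value of joint stop_press above 0.004 m).
It fails at once if a bystander is lifted or moved more than 30 mm (distance of any of solder_spool, fuse_link, nut_tin, tape_masking, marker_pen, film_cap, side_cutters from where it was at the start of the episode above 0.03 m).
It also fails if it takes over 48 s, if anything falls off the work surface, if the arm or the gripper's body presses on something with over 40 N, if the wrist force passes 120 N, or if a joint passes its speed limit or range.

## Working session

There is one attempt and no reset: what is moved stays moved. The work goes in short steps, Python scripts to look and compute and a tool call to move; the robot and the scene stay as the last step left them, time stands still between calls to the robot, and variables do not carry over. Pictures are saved under pics/ and viewed, at most 10 in all, crops included, and the job is handed in when it is done.

Besides the shell and the picture viewer there is one more tool, called as name(argument=value, ...) on one line, values as JSON. move_arm: Moves the arm, as the interface text tells. Its arguments: {"type":"object","properties":{"rows":{"type":"array"},"squeeze":{"type":"number"}},"required":["rows"]}

```bash
mkdir -p pics
cat > h.py <<'E'
import numpy as np,cv2
from workcell import sensors,get_image,camera_info,r
def save(n,f):
    p,d=get_image(n); cv2.imwrite(f'pics/{f}.png',p[:,:,::-1]); np.save(f'pics/{f}.npy',d); return p,d
def ray(n,u,v):
    c=camera_info(n);K=np.array(c['K']);R=np.array(c['rotation']);
    if R.shape!=(3,3):
        from scipy.spatial.transform import Rotation as S; R=S.from_quat(np.roll(R,-1)).as_matrix()
    d=np.array([(u-K[0,2])/K[0,0],-(v-K[1,2])/K[1,1],-1.]); return np.array(c['xyz']),R@d
def plane(n,u,v,z):
    o,d=ray(n,u,v); return o+d*(z-o[2])/d[2]
E
python3 - <<'E'
from h import *
for n in('scene','top'): save(n,n+'1'); print(camera_info(n))
print(camera_info('wrist')); print(sensors.get_state())
E
```

```text
{'K': array([[411.69242257,   0.        , 288.22410698],
       [  0.        , 411.69242257, 208.75406597],
       [  0.        ,   0.        ,   1.        ]]), 'xyz': array([-0.05438868, -0.881991  ,  1.06888311]), 'rotation': array([ 0.86892442,  0.39745779, -0.11428047, -0.27191475])}
{'K': array([[469.14629384,   0.        , 282.46896451],
       [  0.        , 469.14629384, 208.07677668],
       [  0.        ,   0.        ,   1.        ]]), 'xyz': array([0.31537257, 0.08653215, 1.43787177]), 'rotation': array([ 0.70855754,  0.05970922, -0.05924342, -0.70062204])}
{'K': array([[325.1922621 ,   0.        , 277.23924776],
       [  0.        , 325.1922621 , 205.91652577],
       [  0.        ,   0.        ,   1.        ]]), 'T_tool_cam': array([[-1.43389127e-04,  9.62047969e-01,  2.72880347e-01,
         7.61501644e-02],
       [ 9.99998874e-01, -2.69710323e-04,  1.47633656e-03,
         5.21972262e-04],
       [ 1.49390524e-03,  2.72880252e-01, -9.62046847e-01,
        -1.62339040e-01],
       [ 0.00000000e+00,  0.00000000e+00,  0.00000000e+00,
         1.00000000e+00]])}
{'time': 0.1, 'joints': array([ 1.07483269,  0.41181261, -0.01271517,  1.59689318,  0.00560876,
        1.13431097, -0.08220479]), 'qvel': array([ 1.17298799e-03, -2.26345975e-03, -1.36186340e-03, -2.88367331e-03,
       -6.80468771e-04, -1.01386867e-05,  1.49773665e-03]), 'effort': array([ 4.78037924e-03, -5.89099681e+01,  6.44268282e-01, -2.91710937e+01,
       -5.37633186e-02,  1.45688033e-02,  7.13879695e-05]), 'tool_pos': array([ 0.25906268, -0.56831322,  0.22192521]), 'eef_rot': array([-6.65415866e-04,  9.77211384e-01,  2.12267351e-01, -1.97871912e-04]), 'wrist_force': array([ 0.36692715,  0.39961742, -0.10110455]), 'moment': array([ 0.01595   , -0.00807724,  0.03684903]), 'grip_force': 0.0, 'grip_width': 0.0876335974016902}
```

View pics/top1.png

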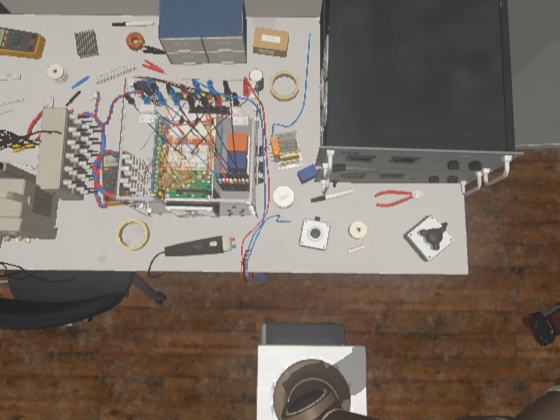

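View pics/scene1.png

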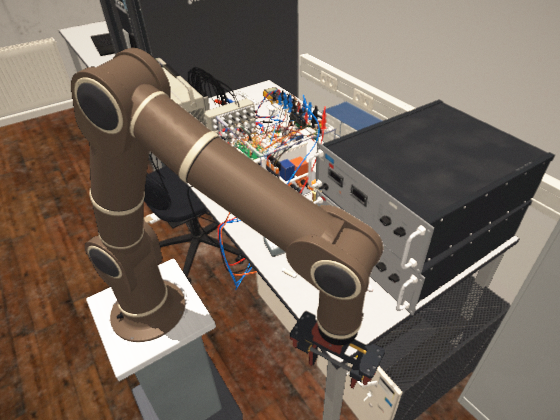

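The top view shows the stop station at about (428,238) and the reset station at about (314,234). Rack equipment stands behind them, and the spool, fuse, pen, cutters and tin lie around. The scene view is mostly blocked by the arm. I'll compute positions and view an enlarged crop.

Run:
```python
from h import *
p=cv2.imread('pics/top1.png'); c=p[180:275,270:470]
cv2.imwrite('pics/crop1.png',cv2.resize(c,None,fx=4,fy=4,interpolation=cv2.INTER_CUBIC))
hsv=cv2.cvtColor(p,cv2.COLOR_BGR2HSV)
m=((hsv[...,2]<75)).astype(np.uint8); m[:205]=0; m[270:]=0; m[:,:400]=0; m[:,460:]=0
n,l,s,ce=cv2.connectedComponentsWithStats(m)
for i in range(1,n):
    if s[i,4]>20: print(s[i],ce[i],plane('top',*ce[i],.09))
for q in [(428,238,.05),(314,234,.064),(358,229,.044),(357,249,.01),(333,196,.01),(398,197,.01),(283,196,.03),(325,180,.3),(465,180,.3)]: print(q,plane('top',*q))
```

```text
(428, 238, 0.05) [ 0.46611977 -0.34425603  0.05      ]
(314, 234, 0.064) [ 0.47263702 -0.00489374  0.064     ]
(358, 229, 0.044) [ 0.49144009 -0.13783132  0.044     ]
(357, 249, 0.01) [ 0.43443183 -0.13929719  0.01      ]
(333, 196, 0.01) [ 0.59790313 -0.06740518  0.01      ]
(398, 197, 0.01) [ 0.5970203 -0.268871   0.01     ]
(283, 196, 0.03) [0.59221913 0.087615   0.03      ]
(325, 180, 0.3) [ 0.58081987 -0.01653277  0.3       ]
(465, 180, 0.3) [ 0.58475416 -0.36453169  0.3       ]
```

View pics/crop1.png

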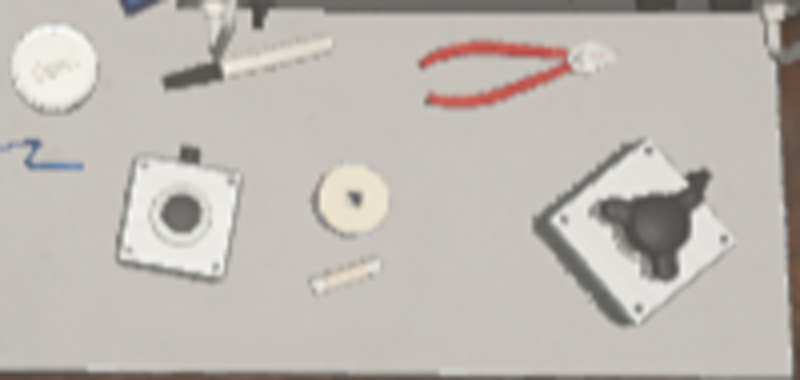

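The crop shows:
- **Stop station:** hub at full-image (435,235.5), lobes at (445.7,224.5), (421,232) and (436,249). The gland side is upper right, so its yaw is about -48°.
- **Reset station:** button at (315,233.5).

Next I'll work out the rack clearance and the approach.

Run:
```python
from h import *
print(plane('top',435,235.5,.095),plane('top',430,237.5,.05),plane('top',315.2,233.2,.064))
d=np.load('pics/top1.npy')
for v in range(150,200,6):
    o,q=ray('top',435,v); print(v,(o+q*d[v,435]).round(3))
```

```text
[ 0.46867538 -0.35070887  0.095     ] [ 0.46767731 -0.35025563  0.05      ] [ 0.47504354 -0.00842613  0.064     ]
150 [ 0.64  -0.27   0.369]
156 [ 0.636 -0.282  0.333]
162 [ 0.636 -0.299  0.278]
168 [ 0.637 -0.319  0.216]
174 [ 0.641 -0.347  0.131]
180 [ 0.628 -0.352  0.112]
186 [ 0.636 -0.389 -0.002]
192 [ 0.617 -0.389 -0.005]
198 [ 0.598 -0.388 -0.002]
```

move_arm(rows=[[[35,45,0,0,0],[70,90,0,0,0],[105,135,0,0,0],[146,188,0,0,0],[146,188,0,0,0],[146,188,0,0,0],[146,188,0,0,0]]], squeeze=20)

```text
time: 0.8
tool_pos: [0.4056, -0.38, 0.2225]
eef_rot: [-0.0, 0.977, 0.213, -0.0]
wrist_force: [-0.5, -0.9, -0.0]
grip_width: 0.0354
grip_force: 0.0
```

```bash
cat >> h.py <<'E'
from scipy.spatial.transform import Rotation as S
def wpose():
    s=sensors.get_state(); R=S.from_quat(np.roll(s['eef_rot'],-1)).as_matrix(); T=np.eye(4);T[:3,:3]=R;T[:3,3]=s['tool_pos']; return T@np.array(camera_info('wrist')['T_tool_cam'])
def wplane(T,u,v,z):
    K=np.array(camera_info('wrist')['K']); x=(u-K[0,2])/K[0,0]; y=(v-K[1,2])/K[1,1]; t=np.hypot(x,y)+1e-9
    d=T[:3,:3]@np.array([np.sin(t)*x/t,-np.sin(t)*y/t,-np.cos(t)]); return T[:3,3]+d*(z-T[2,3])/d[2]
E
python3 - <<'E'
from h import *
T=wpose(); np.save('pics/T1.npy',T); save('wrist','w1'); print(sensors.get_state()['tool_pos'])
E
```

```text
[ 0.40471141 -0.38114501  0.22240642]
```

View pics/w1.png

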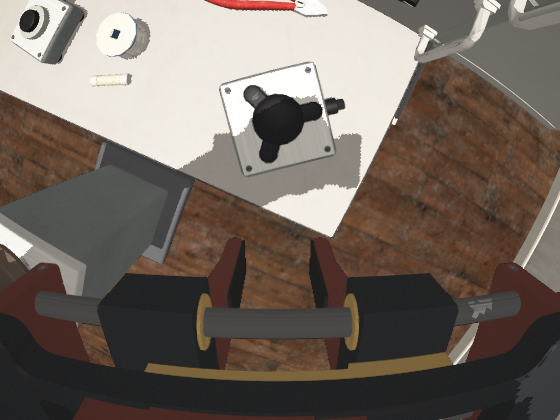

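The wrist view shows the stop plate's corners at (220,88), (313,63), (336,154) and (246,176), with the hub at (278,119). The lobes end at (322,110) towards the gland, (250,92) and (268,157).

Run:
```python
from h import *
T=np.load('pics/T1.npy')
c=np.array([wplane(T,*q,.05) for q in [(220,88),(313,63),(336,154),(246,176)]]); print(c,c.mean(0))
for e in (c[1]-c[0],c[2]-c[3],c[1]-c[2],c[0]-c[3]): print(np.linalg.norm(e),np.degrees(np.arctan2(e[1],e[0])))
h=wplane(T,278,119,.09); print('hub',h)
for q in [(322,110),(250,92),(268,157)]:
    e=wplane(T,*q,.082)-c.mean(0); print(np.hypot(*e[:2]),np.degrees(np.arctan2(e[1],e[0])))
print('reset',wplane(T,32,20,.064))
```

```text
[[ 0.47784932 -0.28252932  0.05      ]
 [ 0.54048026 -0.3579989   0.05      ]
 [ 0.46517758 -0.42005904  0.05      ]
 [ 0.40443173 -0.34444529  0.05      ]] [ 0.47198472 -0.35125814  0.05      ]
0.09807288678818536 -50.31128862454344
0.09699225517072156 -51.222629713371
0.09758049889551687 39.493389037960156
0.09604025665187503 40.14226537182729
hub [ 0.47266028 -0.35004388  0.09      ]
0.04103465296434558 -51.28911646864416
0.037448544589698714 69.65571490665747
0.035993700487213266 -171.76123486654103
reset [ 0.48130094 -0.01710304  0.064     ]
```

move_arm(rows=[[[33,15,0,0,0],[66,30,0,0,0],[66,30,-45,0,0],[66,30,-85,0,0],[66,30,-115,0,0],[66,30,-120,0,0],[66,30,-120,0,0],[66,30,-120,0,0]]])

```text
time: 1.65
tool_pos: [0.4717, -0.3521, 0.1042]
eef_rot: [0.001, 0.977, 0.212, 0.001]
wrist_force: [-1.1, -0.3, 0.2]
grip_width: 0.0006
grip_force: 0.0
```

move_arm(rows=[[[0,0,-6,0,0],[0,0,-10,0,0],[0,0,-13,0,0],[0,0,-16,0,0],[0,0,-18,0,0],[0,0,-18,0,0]]])

```text
time: 2.25
tool_pos: [0.4719, -0.3511, 0.085]
eef_rot: [0.001, 0.977, 0.212, 0.001]
wrist_force: [0.8, -1.1, 3.4]
grip_width: 0.0004
grip_force: 1.7
```

move_arm(rows=[[[0,0,-1,0,0],[0,0,-2,0,0],[0,0,-3,0,0],[0,0,-3,0,0]]])

```text
time: 2.65
tool_pos: [0.472, -0.3511, 0.083]
eef_rot: [0.001, 0.977, 0.212, 0.001]
wrist_force: [-1.3, -0.1, 12.3]
grip_width: 0.0003
grip_force: 6.2
```

move_arm(rows=[[[0,0,20,0,0],[0,0,60,0,0],[-30,-15,100,0,0],[-66,-30,140,0,0],[-66,-30,140,0,0],[-66,-30,140,0,0]]])

```text
time: 3.25
tool_pos: [0.4044, -0.3815, 0.2225]
eef_rot: [0.001, 0.977, 0.211, 0.0]
wrist_force: [-0.1, 0.9, 0.0]
grip_width: 0.0008
grip_force: 0.0
```

Run:
```python
from h import *
T=wpose(); p,d=save('wrist','w2'); print(sensors.get_state()['tool_pos'],sensors.get_state()['wrist_force'])
d1=np.load('pics/w1.npy')
for D in (d1,d): print([float(np.median(D[v-3:v+4,u-3:u+4])) for u,v in ((278,119),(240,150),(312,140))])
cv2.imwrite('pics/w2c.png',cv2.resize(p[40:200,180:380,::-1],None,fx=3,fy=3))
```

```text
[ 0.40512235 -0.38019036  0.22108005] [ 1.2728028   1.45259396 -0.06716087]
[0.27916786074638367, 0.3315558433532715, 0.328446626663208]
[0.288020521402359, 0.331341952085495, 0.3285364806652069]
```

View pics/w2c.png

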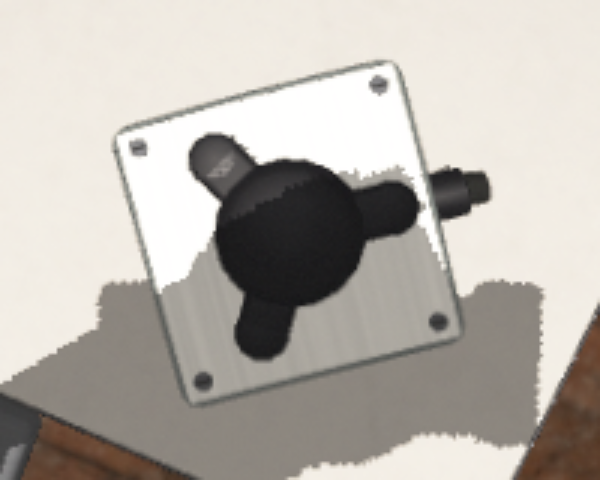

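The head is about 9 mm lower than before, so it is latched, and the station has not moved. Next I go above the gap between the front-right lobe and the gland lobe, at world angle -110°.

move_arm(rows=[[[10,-2,0,8,0],[25,-4,0,16,0],[40,-6,-20,24,0],[51,-7,-50,32,0],[51,-7,-80,40,0],[51,-7,-110,45,0],[51,-7,-110,45,0],[51,-7,-110,45,0]]])

```text
time: 4.1
tool_pos: [0.4565, -0.3861, 0.1102]
eef_rot: [-0.002, 0.822, 0.57, -0.0]
wrist_force: [0.4, -0.4, 0.8]
grip_width: 0.0004
grip_force: 0.0
```

Run:
```python
from h import *
s=sensors.get_state();print(s['tool_pos'],s['joints'].round(2)); save('wrist','w3')
```

```text
[ 0.45649096 -0.38610947  0.11024193] [ 0.81  0.5  -0.26  1.76  0.16  0.9   0.13]
```

View pics/w3.png

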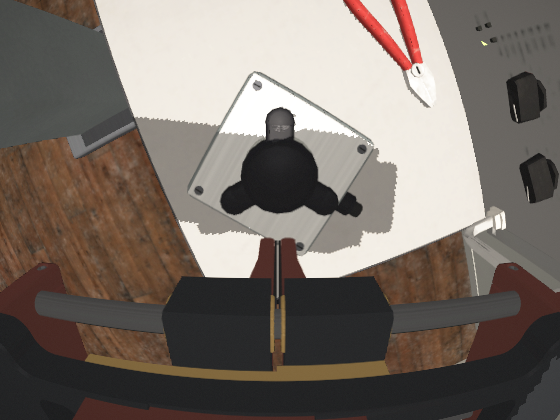

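The fingertip is centred in the gap (column 278, with lobes symmetric at 235 and 325). I'll descend beside the hub.

move_arm(rows=[[[0,-1,-12,0,0],[0,-1,-24,0,0],[0,-1,-34,0,0],[0,-1,-44,0,0],[0,-1,-44,0,0]]])

```text
time: 4.65
tool_pos: [0.4554, -0.388, 0.0659]
eef_rot: [-0.001, 0.822, 0.57, -0.0]
wrist_force: [-0.5, 0.2, 0.2]
grip_width: 0.0006
grip_force: 0.0
```

Run:
```python
import numpy as np
c=np.array([471,-350.5]);p0=np.array([456.5,-387]);
v=p0-c
for a in range(0,91,6):
    t=-np.radians(a); R=np.array([[np.cos(t),-np.sin(t)],[np.sin(t),np.cos(t)]]); print(-a,(R@v-v).round(1))
```

```text
0 [0. 0.]
-6 [-3.7  1.7]
-12 [-7.3  3.8]
-18 [-10.6   6.3]
-24 [-13.6   9.1]
-30 [-16.3  12.1]
-36 [-18.7  15.5]
-42 [-20.7  19.1]
-48 [-22.3  22.9]
-54 [-23.6  26.8]
-60 [-24.4  30.8]
-66 [-24.7  34.9]
-72 [-24.7  39. ]
-78 [-24.2  43.1]
-84 [-23.3  47.1]
-90 [-22.  51.]
```

move_arm(rows=[[[-4,2,0,-6,0],[-7,4,0,-12,0],[-11,6,0,-18,0],[-14,9,0,-24,0],[-16,12,0,-30,0],[-19,15,0,-36,0],[-21,19,0,-42,0],[-21,19,0,-42,0]]])

```text
time: 5.45
tool_pos: [0.4352, -0.3696, 0.068]
eef_rot: [0.0, 0.971, 0.237, -0.0]
wrist_force: [-0.1, -0.2, -0.0]
grip_width: 0.0005
grip_force: 0.2
```

move_arm(rows=[[[-1,2,0,-3,0],[-2,4,0,-6,0],[-2,6,0,-9,0],[-3,8,0,-12,0],[-3,10,0,-15,0],[-4,12,0,-18,0],[-4,14,0,-21,0],[-4,14,0,-21,0]]])

```text
time: 6.25
tool_pos: [0.4312, -0.3559, 0.0679]
eef_rot: [0.0, 0.998, 0.058, -0.0]
wrist_force: [-1.1, -1.2, 1.1]
grip_width: 0.0006
grip_force: 0.6
```

Run:
```python
from h import *
s=sensors.get_state();print(s['tool_pos'],s['wrist_force']); p,d=save('wrist','w4')
cv2.imwrite('pics/w4c.png',cv2.resize(p[40:280,130:430,::-1],None,fx=2,fy=2))
T=wpose()
q=wplane(T,280,175,.09);print(q)
m=(p.max(2)<60)&(d>.1); m[250:]=0
import itertools
# height map of dark pixels near the head
K=camera_info('wrist')['K']; v,u=np.nonzero(m); x=(u-K[0,2])/K[0,0]; y=(v-K[1,2])/K[1,1]; t=np.hypot(x,y); k=d[v,u]*np.tan(t)/t
P=(T@np.vstack([k*x,-k*y,-d[v,u],np.ones(len(u))]))[:3].T
g=P[np.hypot(P[:,0]-.471,P[:,1]+.3505)<.012]; print(len(g),np.percentile(g[:,2],[50,95]) if len(g) else '')
```

```text
[ 0.4311782  -0.35593448  0.0678612 ] [-1.07105261 -1.23002776  1.14846208]
[ 0.48159025 -0.35108681  0.09      ]
2066 [0.0862983  0.08735996]
```

View pics/w4c.png

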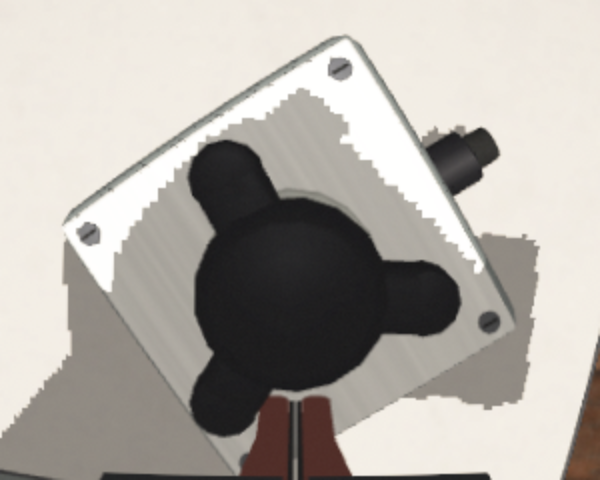

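The fingertip is on the lobe. The head is twisted about 0.6 rad and still latched (hub top about 0.087), so I'll push on.

move_arm(rows=[[[0,2,0,-3,0],[0,4,0,-6,0],[0,6,0,-9,0],[0,8,0,-12,0],[0,8,0,-12,0]]])

```text
time: 6.8
tool_pos: [0.4313, -0.3478, 0.0677]
eef_rot: [0.0, 0.999, -0.047, -0.0]
wrist_force: [-1.3, -1.5, -0.2]
grip_width: 0.0005
grip_force: 0.9
```

```bash
cat >> h.py <<'E'
def hubz():
    T=wpose(); p,d=get_image('wrist'); m=(p.max(2)<60)&(d>.1); m[250:]=0
    K=camera_info('wrist')['K']; v,u=np.nonzero(m); x=(u-K[0,2])/K[0,0]; y=(v-K[1,2])/K[1,1]; t=np.hypot(x,y)+1e-9; k=d[v,u]*np.tan(t)/t
    P=(T@np.vstack([k*x,-k*y,-d[v,u],np.ones(len(u))]))[:3].T
    g=P[np.hypot(P[:,0]-.471,P[:,1]+.3505)<.012]; print(len(g),np.percentile(g[:,2],[50,95]) if len(g) else ''); return p,d,P
E
python3 -c "
from h import *
hubz();print(sensors.get_state()['wrist_force'])"
```

```text
2306 [0.09484803 0.09593843]
[-1.0283378  -1.79483233  0.27051591]
```

It has sprung out (hub top 0.095). I'll back off along the arc, then rise.

move_arm(rows=[[[0,-5,0,8,0],[1,-10,0,16,0],[2,-16,0,24,0],[4,-22,0,32,0],[8,-27,0,40,0],[12,-32,0,48,0],[17,-37,0,56,0],[21,-40,0,62,0]]])

```text
time: 7.65
tool_pos: [0.4528, -0.388, 0.0677]
eef_rot: [0.0, 0.879, 0.477, 0.0]
wrist_force: [-0.3, -0.2, 0.1]
grip_width: 0.0004
grip_force: 0.0
```

move_arm(rows=[[[0,0,15,0,0],[0,0,40,0,0],[0,0,80,0,0],[-10,0,120,0,0],[-20,0,145,0,0],[-20,0,145,0,0],[-20,0,145,0,0]]])

```text
time: 8.35
tool_pos: [0.4324, -0.3876, 0.2139]
eef_rot: [0.001, 0.881, 0.473, 0.0]
wrist_force: [-0.7, -0.0, -1.4]
grip_width: 0.0001
grip_force: 0.0
```

Run:
```python
from h import *
p,d,P=hubz(); print(sensors.get_state()['tool_pos'])
g=P[(np.hypot(P[:,0]-.471,P[:,1]+.3505)>.032)&(np.hypot(P[:,0]-.471,P[:,1]+.3505)<.043)&(P[:,2]>.074)]
a=np.degrees(np.arctan2(g[:,1]+.3505,g[:,0]-.471)); print('lobe yaw mod120',np.degrees(np.angle(np.exp(3j*np.radians(a)).mean()))/3,len(g))
cv2.imwrite('pics/w5.png',p[:,:,::-1])
```

```text
596 [0.09485403 0.09606604]
[ 0.43221266 -0.38724712  0.21273251]
lobe yaw mod120 -49.54090805824277 346
```

View pics/w5.png

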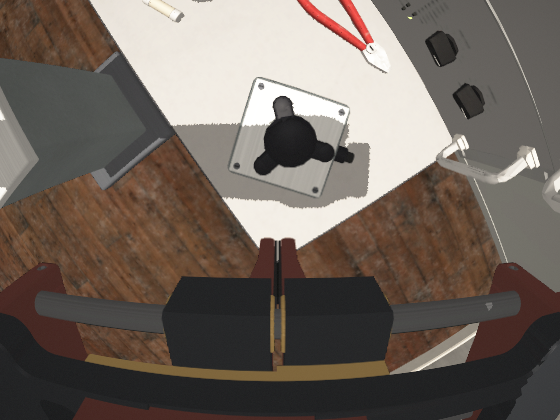

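The head is out and untwisted. Now I go above the reset station.

move_arm(rows=[[[-3,47,5,-8,0],[-6,95,8,-16,0],[-9,143,8,-24,0],[-12,191,8,-32,0],[-15,239,8,-32,0],[-18,287,8,-32,0],[-18,330,8,-32,0],[-18,347,8,-32,0]]])

```text
time: 9.2
tool_pos: [0.4133, -0.0362, 0.2198]
eef_rot: [-0.001, 0.977, 0.215, -0.001]
wrist_force: [0.6, -0.8, -0.3]
grip_width: 0.0006
grip_force: 0.0
```

move_arm(rows=[[[0,0,0,0,0],[0,0,0,0,0]]])

```text
time: 9.4
tool_pos: [0.4139, -0.0409, 0.2199]
eef_rot: [-0.0, 0.977, 0.213, -0.001]
wrist_force: [0.3, 0.7, 0.1]
grip_width: 0.0004
grip_force: 0.0
```

Run:
```python
from h import *
T=wpose(); np.save('pics/T6.npy',T); save('wrist','w6'); print(sensors.get_state()['tool_pos'])
```

```text
[ 0.41397665 -0.04149305  0.21998465]
```

View pics/w6.png

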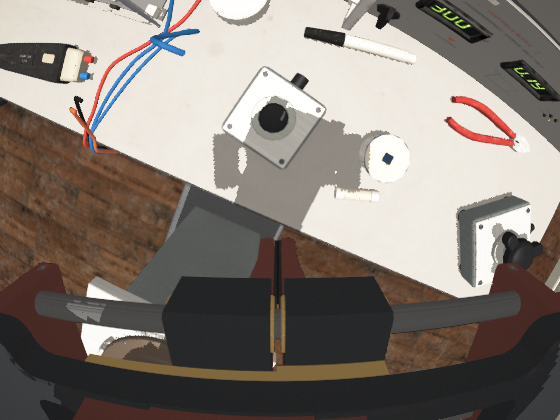

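The reset button is at about (273,118) in the wrist view, and the area around it is clear.

```bash
python3 -c "
from h import *
T=np.load('pics/T6.npy');print(wplane(T,273,118,.064))"
```

```text
[ 0.47947146 -0.00633073  0.064     ]
```

move_arm(rows=[[[32,16,0,0,0],[64,33,0,0,0],[64,33,-45,0,0],[64,33,-90,0,0],[64,33,-125,0,0],[64,33,-146,0,0],[64,33,-146,0,0],[64,33,-146,0,0]]])

```text
time: 10.25
tool_pos: [0.4783, -0.0086, 0.0746]
eef_rot: [-0.0, 0.977, 0.212, -0.001]
wrist_force: [-0.5, 0.4, 1.0]
grip_width: 0.0007
grip_force: 0.0
```

move_arm(rows=[[[0,0,-5,0,0],[0,0,-9,0,0],[0,0,-12,0,0],[0,0,-15,0,0],[0,0,-16,0,0],[0,0,-16,0,0]]])

```text
time: 10.85
tool_pos: [0.4789, -0.0079, 0.059]
eef_rot: [0.0, 0.977, 0.212, 0.001]
wrist_force: [0.7, -2.2, 4.0]
grip_width: 0.0008
grip_force: 2.2
```

move_arm(rows=[[[0,0,-1,0,0],[0,0,-2,0,0],[0,0,-3,0,0],[0,0,-3,0,0]]])

```text
time: 11.25
tool_pos: [0.479, -0.0079, 0.0579]
eef_rot: [0.001, 0.977, 0.212, 0.001]
wrist_force: [-7.3, -2.3, 30.1]
grip_width: 0.0005
grip_force: 15.1
```

The force rose to 30 N, so the button is at its stop. Release and retreat.

move_arm(rows=[[[0,0,10,0,0],[0,0,40,0,0],[-10,-5,80,0,0],[-40,-20,120,0,0],[-64,-33,160,0,0],[-64,-33,160,0,0],[-64,-33,160,0,0]]])

```text
time: 11.95
tool_pos: [0.4143, -0.0409, 0.2164]
eef_rot: [0.001, 0.977, 0.212, 0.001]
wrist_force: [-0.3, 0.1, -0.2]
grip_width: 0.0006
grip_force: 0.0
```

Run:
```python
from h import *
p,d=save('wrist','w7');d0=np.load('pics/w6.npy')
for D in (d0,d): print([float(np.median(D[v-3:v+4,u-3:u+4])) for u,v in ((272,118),(240,110),(273,150))])
p0=cv2.imread('pics/w6.png')[:,:,::-1]
g=cv2.absdiff(p,p0).max(2)[:230]; print((g>60).sum(), sensors.get_state()['tool_pos'])
t,_=save('top','top2'); t0=cv2.imread('pics/top1.png')[:,:,::-1]
g=cv2.absdiff(t,t0).max(2)[205:265,405:455]; print('stop diff',(g>60).sum())
```

```text
[0.30622586607933044, 0.32518818974494934, 0.33686164021492004]
[0.3029382526874542, 0.3218415379524231, 0.3335779011249542]
4957 [ 0.41406699 -0.04056976  0.21533415]
stop diff 0
```

```bash
python3 -c "
from workcell import r
print(r.finish_job())"
```

```text
the job is handed in; nothing more can be done
None
```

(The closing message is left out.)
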